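Flex the basket lids: free hinges to stock, seized ones to repair

ROBOT

A 6-joint arm with a two-finger parallel gripper is mounted at the origin on the work surface. World frame = base frame: x ahead of the robot, y to its left, z up, the work surface at z = 0. Lengths are in m, angles in rad, forces in N, time in s.
With the tool pointing down it reaches from about 0.375 to 0.925 m from the base axis. Payload 5.7 kg.
Tool frame: the origin (TCP) lies at the very end of the fingers, on their centre line; the grasp point (between the pads) lies 19 mm behind it (bot.grip_depth is the distance from the TCP to the grasp point, in m); z points along the fingers, y is the line along which they close (so a half turn about z gives the same grasp; the last joint's range is limited). The gripper opens to 88 mm and grips with 3 to 60 N. Pads are 20 mm wide; open, the fingers measure 115 mm over their backs; the gripper's body (75 mm by 178 mm) begins 61 mm behind the grasp point.
Start: joints at [-1.344, 0.359, 1.51, -0, 1.272, -0.115], TCP at [0.201, -0.565, 0.223] pointing down, gripper open.
Joint ranges: [-2.97, 2.97], [-1.01, 2.36], [0.21, 2.38], [-0.96, 4.11], [0.2, 2.71], [-2.98, 2.98]. Speed limits (rad/s): [2.39, 2.39, 3.14, 3.14, 3.14, 3.14].

INTERFACE

Orientations are given as [roll, pitch, yaw] about the fixed x, y, z axes, in that order (R = Rz(yaw) Ry(pitch) Rx(roll)).
In Python, from workcell import status, eyes, bot, finder gives the robot as it stands.
- The arm moves only by the tool apply_moves, never from a script. Its argument "targets" is a list of rows, each an object of numbers: "x", "y", "z": the shift along the world's x, y, z each as a share of 0.1 m, from -1 to 1; "turn": the turn about the world's z as a share of 90 degrees, from -1 to 1; "fingers": the gripper's target within -1 to 1 (fully open at 1, half-way at 0, shut at -1). In form: [{"x": .., "y": .., "z": .., "turn": .., "fingers": ..}, ...]. A call has 1 to 10 rows; each row shifts and turns the commanded pose from where the row before left it; what a row does not reach is not made up. A row lasts 1/10 s, in which the tool goes at most 50 mm and 8.59 degrees, less where a joint would pass 70% of its speed; a pose out of reach is approached as far as the arm can. A call with a number of a shift or a turn outside -1 to 1 is refused whole. A call with a gripper value outside its range is refused whole. The fingers move at their own pace and stop on an object; "squeeze" is the grip in N (left out, the last holds). Time passes only in rows, so rows that do not move let the fingers close. It gives the time, the measured TCP pose, the force, the opening and the grip force at its end, in the units of the state.
- status.state(): the state, without advancing time (a new reading comes with each control period).
- eyes.grab_frame(name): name is "side" or "top" or "wrist"; returns the picture (400x640x3 uint8, red, green, blue); there is no depth.
- eyes.calibration(name): a dict with "fx", "fy", "cx", "cy" (pixels), "D" ([k1, k2, p1, p2, k3] as OpenCV has them; the pictures are not rectified), "T" (4x4, takes a point from camera to world coordinates). Camera axes: x right, y up, looking along -z (the intrinsics and any distortion apply to the point x, -y, -z); pixel columns grow to the right and rows downward; lengths in m; the calibration is good to about 2 mm. A picture is of the moment at which its call begins: read the wrist's pose just before it. calibration takes no time and is no camera call; for the wrist camera it gives the pose at the moment of the call.
- bot.hand_in(): hands the job in; it is judged then, once.
Trained networks look in the newest picture that a camera, given by its name, has taken for a name from the list of things; names that differ only in an ending like _2 or _b are one class to them, and where a whole thing is asked for, a point or a joint stands for the part that bears it (a point fixed in the world has none). Each returns a list of dicts, best first, with "p" (0 to 1); they miss things now and then, are a little off and sometimes report something else, mostly with a low value. They report only what shows in the picture. A call takes as long as a camera call. They do not tell look-alikes from the thing itself.
- finder.spot_in(camera, label): "position" ([x, y, z] in m, in world coordinates, good to about 4 mm: the middle of the surface that is visible of it).
- finder.pinpoint(camera, label): "position" ([x, y, z] in m, in world coordinates, good to about 4 mm: a listed point, or the origin of a listed thing).
The state is a dict: "t": time; "qpos": joint angles; "joint_vel": joint speeds; "tau": joint torques, N m; "tcp_pos": TCP position; "tool_rot": TCP orientation; "contact_force": force on the tool from outside, world axes, zero at the start; "moment": the same for the moment, N m; "opening": opening from 0.0 (shut) to 1.0 (fully open); "grip_force": force on a finger pad.
Only numpy, scipy, OpenCV 4.12 (cv2) and the standard library are available. Lean on these libraries where they do the work, as an engineer would, in place of code of your own. Each camera call takes 0.05 s, during which the arm holds its last target. There are 200 camera calls.

TASK

Press the lid of each of the two yellow-lidded wire baskets down as far as it will go to try its hinge. Put a basket whose lid shuts freely into the blue stock tray, lid shut, and one whose hinge is seized, so that the lid stays ajar, into the red repair tray. Set each down flat and upright on the tray's floor, without dropping it, and let go.

Things in the scene. Friction and masses are not known exactly. Their poses are not given: they have to be found in the camera images.
- basket_a: stainless wire basket with a yellow-framed wire lid. Body 120 mm long (its x), 56 wide (its y), 50 tall, about 0.34 kg; walls solid to the fingers: grip across the 56 mm, 15 mm below the rim. Origin: centre of underside, z up. The 54 x 120 mm lid, 3 mm thick, is hinged along the long rim at y = -28 mm and starts ajar over the basket, free edge towards +y. Either basket may be the seized one
- basket_b: second basket, the same as basket_a in size, lid, origin and axes, and in looks. Pressing a lid straight down with shut fingertips, about 6 N, halfway along x and 10 mm to the +y side of the basket's centre line, tries its hinge and does not tip the basket
- lid_a (a joint): how far the lid of basket_a is pressed down, rad: 0 fully raised (0.8 rad above level), 0.8 shut and level, starts 0.05 to 0.25. With u = 0.8 - value the free edge is at y = -28 + 54 cos u, z = 50 + 54 sin u mm in the basket's frame. The lid stays where it is left; about 1 N at its edge moves it. A free hinge goes on to 0.8; a seized one gives a little, then stops dead at 0.35
- lid_b (a joint): how far the lid of basket_b is pressed down, rad, read as lid_a: 0 fully raised, 0.8 shut, starts 0.05 to 0.25; a free hinge goes on to 0.8, a seized one stops dead at 0.35 (lid 26 degrees above level), however hard it is pressed
- stock_tray: blue plastic tray, fixed on the bench, square, 190 mm outside, 180 mm inside, walls 35 mm high and 5 mm thick, floor 5 mm thick: stock, for baskets with a free hinge. Origin: centre of the underside, z up, sides along x and y
- repair_tray: red plastic tray, fixed on the bench, square, 190 mm outside, 180 mm inside, walls 35 mm high and 5 mm thick, floor 5 mm thick: repair, for baskets with a seized hinge. Origin: centre of the underside, z up, sides along x and y
Not all that is in view belongs to the job. Leave any purple or turquoise look-alike of the basket_b alone. What is shaped like the basket_a but brown is not meant.

How it is judged:
By the outcome, as a careful person would: the job done as asked, in the order asked, and still so for the second after the job is handed in, with the robot touching nothing.
It also fails if it takes over 64 s, if anything falls off the work surface, if the arm or the gripper's body presses on something with over 40 N, if the wrist force passes 120 N, or if a joint passes its speed limit or range.

## Working session

There is one attempt and no reset: what is moved stays moved. The work goes in short steps, Python scripts to look and compute and a tool call to move; the robot and the scene stay as the last step left them, time stands still between calls to the robot, and variables do not carry over. Pictures are saved under pics/ and viewed, at most 10 in all, crops included, and the job is handed in when it is done.

Besides the shell and the picture viewer there is one more tool, called after "Call:" as name(argument=value, ...), one argument or row to a line, values as JSON. apply_moves: Moves the arm, as the interface text tells. Its arguments: {"type":"object","properties":{"targets":{"type":"array","items":{"type":"object","properties":{"x":{"type":"number"},"y":{"type":"number"},"z":{"type":"number"},"turn":{"type":"number"},"fingers":{"type":"number"}}}},"squeeze":{"type":"number"}},"required":["targets"]}

```bash
mkdir -p pics; python3 - <<'E'
from workcell import status, eyes, bot, finder
import cv2,numpy as np
for c in("top","side"):
    im=eyes.grab_frame(c); cv2.imwrite(f"pics/{c}0.png",im[:,:,::-1])
    K=eyes.calibration(c); print(c,{k:np.round(v,3).tolist() for k,v in K.items()})
    for l in("basket_a","lid_a","stock_tray","repair_tray"):
        for f in(finder.spot_in,finder.pinpoint):
            try: print(l,f.__name__,[(np.round(d["position"],3).tolist(),round(d["p"],2)) for d in f(c,l)])
            except Exception as e: print(l,e)
print(status.state())
E
```

```text
top {'fx': 384.88, 'fy': 384.88, 'cx': 317.006, 'cy': 198.413, 'D': [0.024, 0.0, 0.0, 0.0, 0.0], 'T': [[0.028, 0.985, -0.173, 0.39], [-0.999, 0.03, 0.012, 0.016], [0.017, 0.173, 0.985, 1.046], [0.0, 0.0, 0.0, 1.0]]}
basket_a call [([0.697, -0.177, 0.051], 0.86), ([0.638, 0.283, 0.026], 0.84), ([0.707, -0.018, 0.057], 0.68), ([0.543, -0.088, 0.052], 0.67), ([0.553, 0.089, 0.053], 0.65)]
basket_a call [([0.71, -0.022, 0.001], 0.97), ([0.543, -0.088, -0.002], 0.77), ([0.547, 0.091, -0.002], 0.75), ([0.699, -0.182, 0.002], 0.6), ([0.638, 0.28, -0.001], 0.55)]
lid_a call [([0.548, 0.079, 0.068], 0.92), ([0.688, -0.175, 0.072], 0.87), ([0.644, 0.286, 0.068], 0.81), ([0.698, -0.019, 0.076], 0.7), ([0.541, -0.098, 0.069], 0.59)]
lid_a it knows: basket, repair_tray, stock_tray
stock_tray call [([0.403, 0.322, 0.004], 0.6)]
stock_tray call [([0.405, 0.312, 0.001], 0.87)]
repair_tray call [([0.449, -0.357, 0.004], 0.56)]
repair_tray call [([0.448, -0.35, -0.001], 0.66), ([0.546, -0.086, -0.002], 0.42)]
side {'fx': 382.735, 'fy': 382.735, 'cx': 321.726, 'cy': 195.32, 'D': [-0.085, 0.0, 0.0, 0.0,
[... 824 characters left out ...]
49, -0.353, -0.001], 0.67)]
{'t': 0.8, 'qpos': array([-1.34406650e+00,  3.58786170e-01,  1.51037309e+00,  6.06332376e-06,
        1.27250400e+00, -1.15092138e-01]), 'joint_vel': array([-0.00090306,  0.00191435, -0.00172331, -0.00034161, -0.0014067 ,
       -0.00105433]), 'tau': array([-1.98051515e-03, -5.15266263e+01, -2.71114093e+01,  6.71389396e-02,
        2.42087280e-02, -2.46524405e-05]), 'tcp_pos': array([ 0.20111827, -0.56527209,  0.22264128]), 'tool_rot': array([-3.14152318e+00, -1.38655708e-05,  3.41820182e-01]), 'contact_force': array([-0.58148005,  0.0912375 , -0.38049663]), 'moment': array([ 0.03461988, -0.05209761, -0.00932482]), 'grip_force': 0.0, 'opening': 0.9981075164899357}
```

View pics/top0.png

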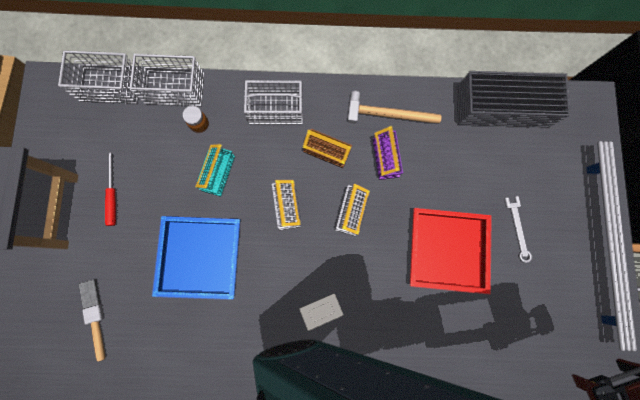

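View pics/side0.png

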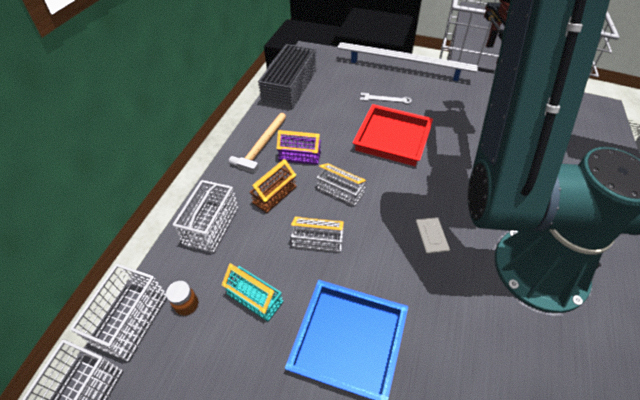

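The job's baskets are the two silver ones with yellow lids, at top-view (286,204) and (352,209). The turquoise (215,168), brown (327,147) and purple (387,152) ones are look-alikes. I'll confirm this in one crop.

```bash
python3 - <<'E'
import cv2,numpy as np
t=cv2.imread("pics/top0.png");s=cv2.imread("pics/side0.png")
a=cv2.resize(t[170:245,260:380],(800,500),interpolation=cv2.INTER_CUBIC)[:, :]
a=cv2.resize(t[172:242,262:378],None,fx=4.3,fy=4.3,interpolation=cv2.INTER_CUBIC)
b=cv2.resize(s[155:260,280:375],None,fx=2.85,fy=2.85,interpolation=cv2.INTER_CUBIC)
h=max(a.shape[0],b.shape[0]);p=lambda i:cv2.copyMakeBorder(i,0,h-i.shape[0],0,0,0)
o=np.hstack([p(a),p(b)]);print(a.shape,o.shape);cv2.imwrite("pics/crop.png",o)
E
```

```text
(301, 499, 3) (301, 770, 3)
```

View pics/crop.png

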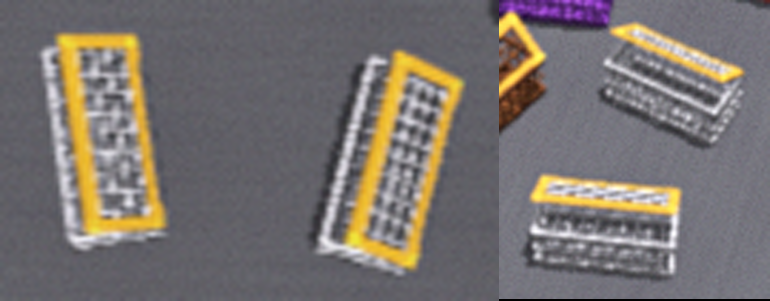

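The crop shows two silver baskets with yellow lids. Both have the hinge on the world -y side (right in top view), with the white +y rim visible at left. Next I'll fit their poses and the trays'.

```bash
cat >fit.py <<'E'
import cv2,numpy as np
from scipy.optimize import minimize
from workcell import eyes
def proj(P,K):
    T=K["T"];c=(P-T[:3,3])@T[:3,:3]; c=c*[1,-1,-1]
    A=np.array([[K["fx"],0,K["cx"]],[0,K["fy"],K["cy"]],[0,0,1.]])
    return cv2.projectPoints(c,np.zeros(3),np.zeros(3),A,np.array(K["D"],float))[0][:,0]
def lid(p):
    x,y,w,u=p;a=[]
    for X in(-.06,.06):
        for s in(0,.054):
            for n in(0,.003):
                a.append([X,-.028+s*np.cos(u)-n*np.sin(u),.05+s*np.sin(u)+n*np.cos(u)])
    return place(a,x,y,w)
def place(a,x,y,w):
    a=np.array(a);c,s=np.cos(w),np.sin(w)
    return np.c_[x+c*a[:,0]-s*a[:,1],y+s*a[:,0]+c*a[:,1],a[:,2]]
def tray(p): return place([[i,j,k] for i in(-.095,.095) for j in(-.095,.095) for k in(0,.035)],*p)
def hullof(im,lo,hi,near):
    m=cv2.inRange(cv2.cvtColor(im,cv2.COLOR_BGR2HSV),lo,hi)
    n,l,st,ce=cv2.connectedComponentsWithStats(m)
    k=[i for i in range(1,n) if st[i,4]>40]; i=min(k,key=lambda i:np.hypot(*(ce[i]-near)))
    pts=np.argwhere(l==i)[:,::-1].astype(np.float32)
    q=np.concatenate([pts+d for d in([-.5,-.5],[.5,-.5],[-.5,.5],[.5,.5])]).astype(np.float32)
    return cv2.convexHull(q-0*q)[:,0]
def fit(model,p0,hulls,Ks,step):
    def cost(p):
        c=0
        for h,K in zip(hulls,Ks):
            g=cv2.convexHull(proj(model(p),K).astype(np.float32))[:,0]
            I=cv2.intersectConvexConvex(h,g)[0]
            c+=1-I/(cv2.contourArea(h)+cv2.contourArea(g)-I)
        return c
    s=np.vstack([p0]+[np.array(p0)+np.eye(len(p0))[i]*step[i] for i in range(len(p0))])
    r=minimize(cost,p0,method="Nelder-Mead",options=dict(initial_simplex=s,maxiter=800,xatol=1e-5,fatol=1e-5))
    return r.x,r.fun
E
python3 - <<'E'
from fit import *
ims=[cv2.imread(f"pics/{c}0.png") for c in("top","side")];Ks=[eyes.calibration(c) for c in("top","side")]
Y=((15,120,110),(32,255,255))
for n,p0,w in(("L",(.548,.09),.14),("R",(.541,-.088),-.33)):
    p0=[*p0,w,.65]
    hs=[hullof(i,*Y,proj(lid(p0),K).mean(0)) for i,K in zip(ims,Ks)]
    for sel in([0,1],[0],[1]):
        print(n,[np.round(v,4) for v in fit(lid,p0,[hs[i] for i in sel],[Ks[i] for i in sel],[.008,.008,.1,.15])])
for n,p0,lo,hi in(("stock",[.405,.311,0],(100,100,60),(125,255,255)),("repair",[.448,-.352,0],(0,150,60),(8,255,255))):
    hs=[hullof(i,lo,hi,proj(tray(p0),K).mean(0)) for i,K in zip(ims,Ks)]
    print(n,[np.round(v,4) for v in fit(tray,p0,hs,Ks,[.01,.01,.05])])
E
```

```text
L [array([0.5494, 0.0859, 0.1902, 0.5523]), np.float64(0.0819)]
L [array([0.5499, 0.0851, 0.1793, 0.4635]), np.float64(0.0215)]
L [array([0.5493, 0.0859, 0.1903, 0.5529]), np.float64(0.0346)]
R [array([ 0.5402, -0.0913, -0.2362,  0.5378]), np.float64(0.0985)]
R [array([ 0.5402, -0.0918, -0.2474,  0.4707]), np.float64(0.0268)]
R [array([ 0.5404, -0.0913, -0.2362,  0.5378]), np.float64(0.0406)]
stock [array([0.399 , 0.3123, 0.0044]), np.float64(0.2806)]
repair [array([ 0.4389, -0.3519, -0.1147]), np.float64(0.2305)]
```

Call:
apply_moves(
  targets=[
    {"x": 0.24, "y": 0.34, "z": 0, "turn": -0.026, "fingers": -1},
    {"x": 0.24, "y": 0.34, "z": 0, "turn": -0.026, "fingers": -1},
    {"x": 0.24, "y": 0.34, "z": 0, "turn": -0.026, "fingers": -1},
    {"x": 0.24, "y": 0.34, "z": 0, "turn": -0.026, "fingers": -1},
    {"x": 0.24, "y": 0.34, "z": 0, "turn": -0.026, "fingers": -1},
    {"x": 0.24, "y": 0.34, "z": 0, "turn": -0.026, "fingers": -1},
    {"x": 0.24, "y": 0.34, "z": 0, "turn": -0.026, "fingers": -1},
    {"x": 0.24, "y": 0.34, "z": 0, "turn": -0.026, "fingers": -1},
    {"x": 0.24, "y": 0.34, "z": 0, "turn": -0.026, "fingers": -1},
    {"x": 0.24, "y": 0.34, "z": 0, "turn": -0.026, "fingers": -1},
  ],
)

```text
t: 1.8
tcp_pos: [0.4419, -0.2238, 0.2229]
tool_rot: [3.141, -0.001, -0.068]
contact_force: [1.2, -0.7, -0.3]
opening: 0.133
grip_force: 0.0
```

Call:
apply_moves(
  targets=[
    {"x": 0.25, "y": 0.3, "turn": -0.028, "fingers": -1},
    {"x": 0.25, "y": 0.3, "turn": -0.028, "fingers": -1},
    {"x": 0.25, "y": 0.3, "turn": -0.028, "fingers": -1},
    {"x": 0.15, "y": 0.3, "turn": -0.024, "fingers": -1},
    {"x": 0, "y": 0, "fingers": -1},
    {"x": 0, "y": 0, "fingers": -1},
  ],
)

```text
invalid input
```

```bash
cat >>fit.py <<'E'
def wrist(tag):
    from workcell import status,finder
    st=status.state();im=eyes.grab_frame("wrist");K=eyes.calibration("wrist")
    cv2.imwrite(f"pics/{tag}.png",im[:,:,::-1])
    np.save(f"pics/{tag}.npy",K,allow_pickle=True)
    for l in("basket_a","repair_tray","stock_tray"):
        print(l,[(np.round(d["position"],3).tolist(),round(d["p"],2)) for d in finder.pinpoint("wrist",l)])
    print(st["t"],st["tcp_pos"],st["tool_rot"],st["contact_force"],st["opening"]);return im[:,:,::-1].copy(),K
E
python3 -c "
from fit import *
wrist('w1')"
```

```text
basket_a [([0.549, 0.086, 0.002], 0.78), ([0.54, -0.088, -0.004], 0.67)]
repair_tray [([0.446, -0.35, -0.0], 0.76)]
stock_tray []
1.8 [ 0.44194941 -0.22382121  0.22289469] [ 3.14133899e+00 -5.92804389e-04 -6.84048283e-02] [ 1.18611912 -0.67896828 -0.25097977] 0.13346922931718613
```

View pics/w1.png

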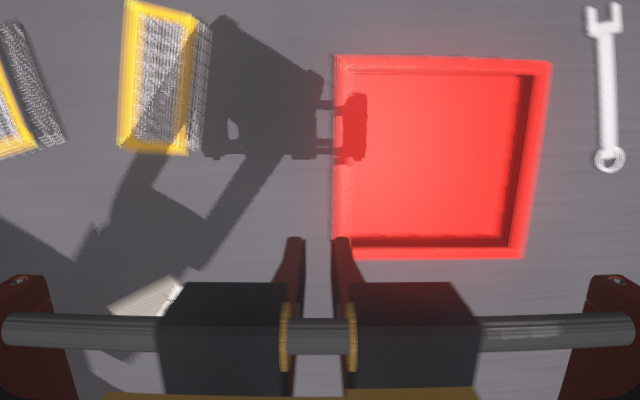

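The view shows the red tray at (440,155) and basket R at (165,80), with its hinge on the right as expected. I'll send all fields this time.

Call:
apply_moves(
  targets=[
    {"x": 0.25, "y": 0.36, "z": -0.2, "turn": -0.027, "fingers": -1},
    {"x": 0.25, "y": 0.36, "z": -0.2, "turn": -0.027, "fingers": -1},
    {"x": 0.26, "y": 0.36, "z": -0.2, "turn": -0.027, "fingers": -1},
    {"x": 0.26, "y": 0.36, "z": -0.1, "turn": -0.027, "fingers": -1},
    {"x": 0, "y": 0, "z": 0, "turn": 0, "fingers": -1},
    {"x": 0, "y": 0, "z": 0, "turn": 0, "fingers": -1},
  ],
)

```text
t: 2.6
tcp_pos: [0.5428, -0.0821, 0.1522]
tool_rot: [3.141, 0.001, -0.235]
contact_force: [0.1, -0.1, -0.1]
opening: 0.004
grip_force: 0.0
```

Call:
apply_moves(
  targets=[
    {"x": 0, "y": 0, "z": -0.2, "turn": 0, "fingers": -1},
    {"x": 0, "y": 0.02, "z": -0.2, "turn": 0, "fingers": -1},
    {"x": 0, "y": 0, "z": -0.14, "turn": 0, "fingers": -1},
    {"x": 0, "y": 0, "z": -0.06, "turn": 0, "fingers": -1},
    {"x": 0, "y": 0, "z": -0.06, "turn": 0, "fingers": -1},
    {"x": 0, "y": 0, "z": -0.04, "turn": 0, "fingers": -1},
    {"x": 0, "y": 0, "z": -0.03, "turn": 0, "fingers": -1},
    {"x": 0, "y": 0, "z": 0, "turn": 0, "fingers": -1},
  ],
)

```text
t: 3.4
tcp_pos: [0.5432, -0.0795, 0.0798]
tool_rot: [3.142, -0.0, -0.236]
contact_force: [0.2, -0.4, -0.2]
opening: 0.003
grip_force: 0.0
```

Call:
apply_moves(
  targets=[
    {"x": 0, "y": 0, "z": -0.02, "turn": 0, "fingers": -1},
    {"x": 0, "y": 0, "z": -0.02, "turn": 0, "fingers": -1},
  ],
)

```text
t: 3.6
tcp_pos: [0.5435, -0.0792, 0.0759]
tool_rot: [-3.142, -0.001, -0.236]
contact_force: [-0.0, 0.4, 0.6]
opening: 0.003
grip_force: 0.3
```

Call:
apply_moves(
  targets=[
    {"x": 0, "y": 0, "z": -0.02, "turn": 0, "fingers": -1},
    {"x": 0, "y": 0, "z": -0.02, "turn": 0, "fingers": -1},
  ],
)

```text
t: 3.8
tcp_pos: [0.5438, -0.0791, 0.0738]
tool_rot: [-3.141, -0.001, -0.236]
contact_force: [-8.0, 3.2, 39.5]
opening: 0.009
grip_force: 17.6
```

Call:
apply_moves(
  targets=[
    {"x": 0, "y": 0, "z": -0.02, "turn": 0, "fingers": -1},
    {"x": 0, "y": 0, "z": -0.02, "turn": 0, "fingers": -1},
  ],
)

```text
t: 4.0
tcp_pos: [0.5442, -0.079, 0.0731]
tool_rot: [-3.141, -0.003, -0.236]
contact_force: [-17.0, 5.1, 71.3]
opening: 0.006
grip_force: 32.1
```

R is seized: the lid stops dead at tip z ≈ 74 mm. I'll lift off and go to L.

Call:
apply_moves(
  targets=[
    {"x": 0, "y": 0, "z": 0.12, "turn": 0, "fingers": -1},
    {"x": 0, "y": 0, "z": 0.4, "turn": 0, "fingers": -1},
    {"x": 0.01, "y": 0.35, "z": 0, "turn": 0.054, "fingers": -1},
    {"x": 0.01, "y": 0.35, "z": 0, "turn": 0.054, "fingers": -1},
    {"x": 0.01, "y": 0.35, "z": 0, "turn": 0.053, "fingers": -1},
    {"x": 0.01, "y": 0.35, "z": 0, "turn": 0.053, "fingers": -1},
    {"x": 0, "y": 0.35, "z": 0, "turn": 0.053, "fingers": -1},
    {"x": 0, "y": 0, "z": 0, "turn": 0, "fingers": -1},
    {"x": 0, "y": 0, "z": 0, "turn": 0, "fingers": -1},
  ],
)

```text
t: 4.9
tcp_pos: [0.5468, 0.0962, 0.1195]
tool_rot: [3.141, 0.0, 0.184]
contact_force: [-0.4, -0.2, -0.4]
opening: 0.005
grip_force: 0.0
```

```bash
python3 - <<'E'
from fit import *
from workcell import finder
im,K=wrist('w2')
for c in("top","side"): 
    eyes.grab_frame(c); print(c,[(np.round(d["position"],3).tolist(),round(d["p"],2)) for d in finder.pinpoint(c,"basket_a")])
E
```

```text
basket_a [([0.547, 0.087, 0.002], 0.95), ([0.713, -0.017, 0.0], 0.93), ([0.54, -0.088, -0.006], 0.71)]
repair_tray [([0.538, -0.086, -0.0], 0.65)]
stock_tray [([0.413, 0.305, -0.003], 0.57)]
4.9 [0.54683389 0.09623066 0.1194586 ] [3.14127634e+00 3.47076601e-04 1.84445776e-01] [-0.43792734 -0.15576094 -0.4185335 ] 0.004902098685235106
top [([0.546, -0.085, -0.003], 0.95), ([0.712, -0.022, 0.002], 0.78), ([0.699, -0.178, -0.002], 0.68), ([0.548, 0.091, -0.0], 0.46)]
side [([0.7, -0.188, -0.001], 0.97), ([0.712, -0.017, -0.003], 0.86), ([0.548, 0.088, 0.003], 0.78), ([0.644, 0.279, -0.001], 0.61), ([0.539, -0.091, -0.002], 0.6)]
```

Call:
apply_moves(
  targets=[
    {"x": 0, "y": 0, "z": -0.2, "turn": 0, "fingers": -1},
    {"x": 0, "y": 0.02, "z": -0.1, "turn": 0, "fingers": -1},
    {"x": 0, "y": 0, "z": -0.06, "turn": 0, "fingers": -1},
    {"x": 0, "y": 0, "z": -0.04, "turn": 0, "fingers": -1},
    {"x": 0, "y": 0, "z": -0.03, "turn": 0, "fingers": -1},
    {"x": 0, "y": 0, "z": -0.02, "turn": 0, "fingers": -1},
  ],
)

```text
t: 5.9
tcp_pos: [0.5466, 0.098, 0.0745]
tool_rot: [-3.141, 0.001, 0.183]
contact_force: [-2.2, 1.7, 1.7]
opening: 0.001
grip_force: 1.3
```

Call:
apply_moves(
  targets=[
    {"x": 0, "y": 0, "z": -0.02, "turn": 0, "fingers": -1},
  ],
)

```text
t: 6.0
tcp_pos: [0.547, 0.0979, 0.0727]
tool_rot: [-3.141, -0.0, 0.183]
contact_force: [-1.1, 2.1, 2.4]
opening: 0.006
grip_force: 1.3
```

Call:
apply_moves(
  targets=[
    {"x": 0, "y": 0, "z": -0.02, "turn": 0, "fingers": -1},
  ],
)

```text
t: 6.1
tcp_pos: [0.5472, 0.0978, 0.0707]
tool_rot: [-3.141, -0.0, 0.183]
contact_force: [-2.1, 2.6, 1.7]
opening: 0.008
grip_force: 1.2
```

Call:
apply_moves(
  targets=[
    {"x": 0, "y": 0, "z": -0.01, "turn": 0, "fingers": -1},
  ],
)

```text
t: 6.2
tcp_pos: [0.5473, 0.0978, 0.0696]
tool_rot: [-3.142, -0.0, 0.183]
contact_force: [-1.3, 3.2, 1.1]
opening: 0.006
grip_force: 1.1
```

Moving freely. I'll continue down towards level, at about 53 mm.

Call:
apply_moves(
  targets=[
    {"x": 0, "y": 0, "z": -0.03, "turn": 0, "fingers": -1},
    {"x": 0, "y": 0, "z": -0.03, "turn": 0, "fingers": -1},
    {"x": 0, "y": 0, "z": -0.03, "turn": 0, "fingers": -1},
    {"x": 0, "y": 0, "z": -0.03, "turn": 0, "fingers": -1},
  ],
)

```text
t: 6.6
tcp_pos: [0.5476, 0.0974, 0.0573]
tool_rot: [3.141, -0.001, 0.183]
contact_force: [0.6, 0.9, 0.0]
opening: 0.006
grip_force: 0.0
```

Call:
apply_moves(
  targets=[
    {"x": 0, "y": 0, "z": -0.02, "turn": 0, "fingers": -1},
  ],
)

```text
t: 6.7
tcp_pos: [0.5473, 0.0974, 0.0552]
tool_rot: [3.141, -0.0, 0.183]
contact_force: [0.1, 0.1, 0.4]
opening: 0.004
grip_force: 0.0
```

Call:
apply_moves(
  targets=[
    {"x": 0, "y": 0, "z": -0.015, "turn": 0, "fingers": -1},
  ],
)

```text
t: 6.8
tcp_pos: [0.5472, 0.0975, 0.0538]
tool_rot: [3.141, 0.0, 0.183]
contact_force: [-0.1, -0.6, 0.2]
opening: 0.006
grip_force: 0.0
```

Call:
apply_moves(
  targets=[
    {"x": 0, "y": 0, "z": -0.01, "turn": 0, "fingers": -1},
  ],
)

```text
t: 6.9
tcp_pos: [0.5472, 0.0976, 0.0532]
tool_rot: [3.141, -0.0, 0.183]
contact_force: [-2.7, -1.0, 9.5]
opening: 0.007
grip_force: 5.2
```

It is shut, with a firm stop at 53 mm. I'll lift, open and check.

Call:
apply_moves(
  targets=[
    {"x": 0, "y": 0, "z": 0.2, "turn": 0, "fingers": -1},
    {"x": 0, "y": 0, "z": 0.4, "turn": 0, "fingers": 1},
    {"x": 0.01, "y": -0.1, "z": 0.4, "turn": 0, "fingers": 1},
    {"x": 0, "y": 0, "z": 0, "turn": 0, "fingers": 1},
    {"x": 0, "y": 0, "z": 0, "turn": 0, "fingers": 1},
    {"x": 0, "y": 0, "z": 0, "turn": 0, "fingers": 1},
  ],
)

```text
t: 7.5
tcp_pos: [0.5471, 0.0878, 0.1521]
tool_rot: [-3.141, 0.002, 0.183]
contact_force: [-0.5, -1.1, -0.3]
opening: 0.424
grip_force: 0.0
```

```bash
python3 - <<'E'
from fit import *
im,K=wrist('w3')
s=eyes.grab_frame("side")[:,:,::-1].copy()
p=proj(np.array([[.5485,.0875,.05]]),K)[0];print(p)
cv2.imwrite("pics/m.png",np.vstack([im[:, 60:580],cv2.resize(s[150:260,270:398],(520,446))])[:846][:,:][::1] if 0 else np.hstack([cv2.resize(im,(480,300)),cv2.resize(s[155:260,280:390],(314,300),interpolation=cv2.INTER_CUBIC)]))
E
```

```text
basket_a [([0.636, 0.282, 0.003], 0.91), ([0.549, 0.085, 0.003], 0.84), ([0.54, -0.087, -0.002], 0.79), ([0.715, -0.019, 0.003], 0.62)]
repair_tray []
stock_tray [([0.411, 0.305, -0.0], 0.55)]
7.5 [0.54713217 0.08776386 0.15212712] [-3.14119668e+00  1.77317448e-03  1.83118624e-01] [-0.46744615 -1.06095283 -0.29272023] 0.42363131680278404
[318.89792683 198.82908853]
```

View pics/m.png

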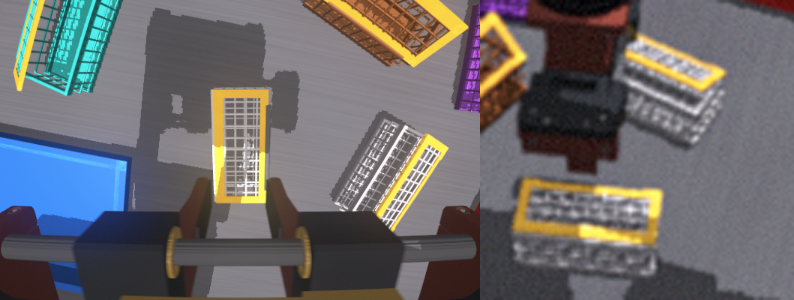

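L's lid lies level and shut, centred under the gripper. R's lid is still ajar. Now I'll descend and grip L.

Call:
apply_moves(
  targets=[
    {"x": 0.01, "y": 0, "z": -0.1, "turn": 0, "fingers": 1},
    {"x": 0, "y": 0, "z": -0.1, "turn": 0, "fingers": 1},
    {"x": 0, "y": 0, "z": -0.1, "turn": 0, "fingers": 1},
    {"x": 0, "y": 0, "z": -0.1, "turn": 0, "fingers": 1},
    {"x": 0, "y": 0, "z": -0.1, "turn": 0, "fingers": 1},
    {"x": 0, "y": 0, "z": -0.1, "turn": 0, "fingers": 1},
    {"x": 0, "y": 0, "z": 0, "turn": 0, "fingers": 1},
  ],
)

```text
t: 8.45
tcp_pos: [0.5479, 0.0877, 0.0915]
tool_rot: [-3.141, 0.003, 0.183]
contact_force: [0.0, 0.3, -0.3]
opening: 1.002
grip_force: 0.0
```

Call:
apply_moves(
  targets=[
    {"x": 0, "y": 0, "z": -0.2, "turn": 0, "fingers": 1},
    {"x": 0, "y": 0, "z": -0.2, "turn": 0, "fingers": 1},
    {"x": 0, "y": 0, "z": -0.2, "turn": 0, "fingers": 1},
    {"x": 0, "y": 0, "z": -0.1, "turn": 0, "fingers": 1},
    {"x": 0, "y": 0, "z": -0.06, "turn": 0, "fingers": 1},
    {"x": 0, "y": 0, "z": 0, "turn": 0, "fingers": 1},
  ],
)

```text
t: 9.05
tcp_pos: [0.549, 0.0877, 0.0168]
tool_rot: [-3.141, 0.001, 0.183]
contact_force: [0.2, 0.7, 0.4]
opening: 1.0
grip_force: 0.0
```

Call:
apply_moves(
  targets=[
    {"x": 0, "y": 0, "z": 0, "turn": 0, "fingers": -1},
    {"x": 0, "y": 0, "z": 0, "turn": 0, "fingers": -1},
    {"x": 0, "y": 0, "z": 0, "turn": 0, "fingers": -1},
    {"x": 0, "y": 0, "z": 0, "turn": 0, "fingers": -1},
    {"x": 0, "y": 0, "z": 0, "turn": 0, "fingers": -1},
    {"x": 0, "y": 0, "z": 0, "turn": 0, "fingers": -1},
  ],
  squeeze=20,
)

```text
t: 9.65
tcp_pos: [0.5494, 0.0876, 0.0175]
tool_rot: [3.141, -0.001, 0.183]
contact_force: [-0.3, -1.3, 3.9]
opening: 0.636
grip_force: 20.0
```

Call:
apply_moves(
  targets=[
    {"x": 0, "y": 0, "z": 0.1, "turn": 0, "fingers": -1},
    {"x": 0, "y": 0, "z": 0.2, "turn": 0, "fingers": -1},
    {"x": 0, "y": 0, "z": 0.25, "turn": 0, "fingers": -1},
    {"x": 0, "y": 0, "z": 0.25, "turn": 0, "fingers": -1},
    {"x": -0.1, "y": 0.15, "z": 0.1, "turn": 0, "fingers": -1},
    {"x": -0.12, "y": 0.2, "z": 0, "turn": -0.017, "fingers": -1},
    {"x": -0.12, "y": 0.2, "z": 0, "turn": -0.02, "fingers": -1},
    {"x": -0.12, "y": 0.2, "z": 0, "turn": -0.02, "fingers": -1},
    {"x": -0.15, "y": 0.22, "z": 0, "turn": -0.02, "fingers": -1},
  ],
)

```text
t: 10.55
tcp_pos: [0.4862, 0.1859, 0.1067]
tool_rot: [-3.141, 0.002, 0.06]
contact_force: [-0.3, -0.3, -3.6]
opening: 0.636
grip_force: 20.0
```

Call:
apply_moves(
  targets=[
    {"x": -0.15, "y": 0.22, "z": 0, "turn": -0.02, "fingers": -1},
    {"x": -0.15, "y": 0.22, "z": 0, "turn": -0.02, "fingers": -1},
    {"x": -0.15, "y": 0.22, "z": 0, "turn": 0, "fingers": -1},
    {"x": -0.15, "y": 0.22, "z": 0, "turn": 0, "fingers": -1},
    {"x": -0.15, "y": 0.22, "z": 0, "turn": 0, "fingers": -1},
    {"x": -0.07, "y": 0.15, "z": 0, "turn": 0, "fingers": -1},
    {"x": 0, "y": 0, "z": 0, "turn": 0, "fingers": -1},
    {"x": 0, "y": 0, "z": 0, "turn": 0, "fingers": -1},
  ],
)

```text
t: 11.35
tcp_pos: [0.4048, 0.3097, 0.1068]
tool_rot: [3.141, 0.001, 0.001]
contact_force: [-0.4, -0.9, -3.6]
opening: 0.636
grip_force: 20.0
```

```bash
python3 - <<'E'
from fit import *
from workcell import finder
im,K=wrist('w4')
for c in("top","side"):
    i=eyes.grab_frame(c)[:,:,::-1].copy(); cv2.imwrite(f"pics/{c}4.png",i)
    for l in("stock_tray","basket_a"):print(c,[(np.round(d["position"],3).tolist(),round(d["p"],2)) for d in finder.pinpoint(c,l)])
E
```

```text
basket_a [([0.402, 0.309, 0.091], 0.74)]
repair_tray []
stock_tray []
11.35 [0.40483922 0.30974854 0.1067533 ] [3.14089317e+00 1.14191005e-03 9.22708396e-04] [-0.40481822 -0.94720298 -3.55821091] 0.6359890754248266
top [([0.407, 0.311, -0.002], 0.69)]
top [([0.708, -0.019, 0.004], 0.88), ([0.544, -0.088, 0.001], 0.72), ([0.699, -0.179, -0.0], 0.72), ([0.64, 0.28, 0.0], 0.64), ([0.405, 0.312, 0.091], 0.58)]
side [([0.409, 0.31, -0.0], 0.89)]
side [([0.702, -0.185, -0.002], 0.81), ([0.712, -0.019, -0.0], 0.81), ([0.64, 0.282, 0.0], 0.58), ([0.54, -0.086, 0.001], 0.51)]
```

View pics/w4.png

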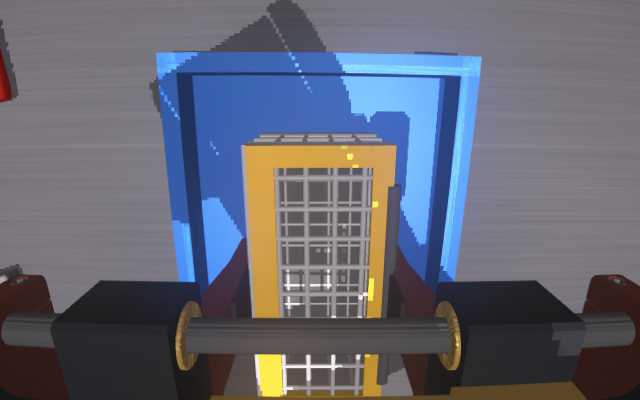

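The basket hangs straight over the blue tray with its lid shut. Lowering it.

Call:
apply_moves(
  targets=[
    {"x": 0.02, "y": 0, "z": -0.2, "turn": 0, "fingers": -1},
    {"x": 0, "y": 0, "z": -0.2, "turn": 0, "fingers": -1},
    {"x": 0, "y": 0, "z": -0.2, "turn": 0, "fingers": -1},
    {"x": 0, "y": 0, "z": -0.12, "turn": 0, "fingers": -1},
    {"x": 0, "y": 0, "z": -0.06, "turn": 0, "fingers": -1},
    {"x": 0, "y": 0, "z": -0.03, "turn": 0, "fingers": -1},
    {"x": 0, "y": 0, "z": 0, "turn": 0, "fingers": -1},
  ],
)

```text
t: 12.55
tcp_pos: [0.4083, 0.3099, 0.0262]
tool_rot: [-3.141, -0.0, -0.001]
contact_force: [0.5, -0.3, -4.0]
opening: 0.634
grip_force: 20.0
```

Call:
apply_moves(
  targets=[
    {"x": 0, "y": 0, "z": -0.015, "turn": 0, "fingers": -1},
    {"x": 0, "y": 0, "z": 0, "turn": 0, "fingers": -1},
  ],
)

```text
t: 12.75
tcp_pos: [0.4085, 0.31, 0.0251]
tool_rot: [-3.141, -0.001, -0.001]
contact_force: [-0.6, 0.5, -4.3]
opening: 0.637
grip_force: 20.0
```

Call:
apply_moves(
  targets=[
    {"x": 0, "y": 0, "z": -0.015, "turn": 0, "fingers": -1},
    {"x": 0, "y": 0, "z": 0, "turn": 0, "fingers": -1},
  ],
)

```text
t: 12.95
tcp_pos: [0.4081, 0.3098, 0.0233]
tool_rot: [-3.141, -0.0, -0.001]
contact_force: [-0.6, -0.7, -3.6]
opening: 0.637
grip_force: 20.0
```

Call:
apply_moves(
  targets=[
    {"x": 0, "y": 0, "z": -0.01, "turn": 0, "fingers": -1},
    {"x": 0, "y": 0, "z": 0, "turn": 0, "fingers": -1},
  ],
)

```text
t: 13.15
tcp_pos: [0.4082, 0.3098, 0.0225]
tool_rot: [-3.141, -0.0, -0.001]
contact_force: [-0.4, 0.3, 2.6]
opening: 0.637
grip_force: 20.0
```

Contact with the floor. Release.

Call:
apply_moves(
  targets=[
    {"x": 0, "y": 0, "z": 0, "turn": 0, "fingers": 0.8},
    {"x": 0, "y": 0, "z": 0, "turn": 0, "fingers": 0.8},
    {"x": 0, "y": 0, "z": 0, "turn": 0, "fingers": 0.8},
    {"x": 0, "y": 0, "z": 0, "turn": 0, "fingers": 0.8},
    {"x": 0, "y": 0, "z": 0.1, "turn": 0, "fingers": 0.8},
    {"x": 0, "y": 0, "z": 0.2, "turn": 0, "fingers": 0.8},
    {"x": 0, "y": 0, "z": 0.4, "turn": 0, "fingers": 0.8},
    {"x": 0, "y": 0, "z": 0.4, "turn": 0, "fingers": 0.8},
    {"x": 0, "y": 0, "z": 0.2, "turn": 0, "fingers": 0.8},
  ],
)

```text
t: 14.05
tcp_pos: [0.4095, 0.3106, 0.156]
tool_rot: [-3.139, -0.004, -0.001]
contact_force: [0.6, 0.5, 0.9]
opening: 0.899
grip_force: 0.0
```

Call:
apply_moves(
  targets=[
    {"x": 0.12, "y": -0.36, "z": 0, "turn": -0.015, "fingers": 1},
    {"x": 0.12, "y": -0.36, "z": 0, "turn": -0.015, "fingers": 1},
    {"x": 0.12, "y": -0.36, "z": 0, "turn": -0.015, "fingers": 1},
    {"x": 0.12, "y": -0.36, "z": 0, "turn": -0.015, "fingers": 1},
    {"x": 0.12, "y": -0.36, "z": 0, "turn": -0.015, "fingers": 1},
    {"x": 0.12, "y": -0.36, "z": 0, "turn": -0.015, "fingers": 1},
    {"x": 0.12, "y": -0.36, "z": 0, "turn": -0.015, "fingers": 1},
    {"x": 0.12, "y": -0.36, "z": 0, "turn": -0.015, "fingers": 1},
    {"x": 0.12, "y": -0.36, "z": 0, "turn": -0.015, "fingers": 1},
    {"x": 0.12, "y": -0.36, "z": 0, "turn": -0.015, "fingers": 1},
  ],
)

```text
t: 15.05
tcp_pos: [0.5283, -0.0519, 0.1529]
tool_rot: [-3.141, -0.001, -0.237]
contact_force: [0.0, -0.5, 0.0]
opening: 0.998
grip_force: 0.0
```

Call:
apply_moves(
  targets=[
    {"x": 0.12, "y": -0.39, "z": 0, "turn": -0.002, "fingers": 1},
    {"x": 0, "y": 0, "z": 0, "turn": 0, "fingers": 1},
    {"x": 0, "y": 0, "z": 0, "turn": 0, "fingers": 1},
  ],
)

```text
t: 15.35
tcp_pos: [0.5399, -0.0898, 0.1525]
tool_rot: [-3.141, 0.0, -0.241]
contact_force: [-0.3, 0.7, 0.6]
opening: 0.997
grip_force: 0.0
```

```bash
python3 - <<'E'
from fit import *
from workcell import finder
im,K=wrist('w5')
t=eyes.grab_frame("top")[:,:,::-1].copy();print([(np.round(d["position"],3).tolist(),round(d["p"],2)) for d in finder.pinpoint("top","basket_a")])
s=eyes.grab_frame("side")[:,:,::-1].copy()
Y=((15,120,110),(32,255,255));p0=[.541,-.0885,-.238,.45]
try:
    h=hullof(im,*Y,proj(lid(p0),K).mean(0)); print(fit(lid,p0,[h],[K],[.006,.006,.05,.1]))
except Exception as e: print(e)
cv2.polylines(im,[cv2.convexHull(proj(lid(p0),K).astype(np.float32)).astype(int)],1,(255,0,255),1)
rs=lambda i:cv2.resize(i,(316,285),interpolation=cv2.INTER_CUBIC)
cv2.imwrite("pics/m5.png",np.hstack([cv2.resize(im,(480,300)),cv2.resize(np.vstack([t[200:310,140:250],s[275:395,280:390]]),(300,600))[:300] if 0 else cv2.resize(np.hstack([t[210:305,145:245],s[275:400,280:410][:95,:100] if 0 else cv2.resize(s[275:400,280:410],(100,95))]),(320,300))]))
E
```

```text
basket_a [([0.713, -0.02, -0.001], 0.95), ([0.543, -0.086, -0.004], 0.68)]
repair_tray [([0.443, -0.35, 0.001], 0.84)]
stock_tray []
15.35 [ 0.53994716 -0.08981789  0.1524779 ] [-3.14113582e+00  1.33772174e-04 -2.41472195e-01] [-0.31022775  0.70839769  0.62686088] 0.9972663445892853
[([0.407, 0.314, 0.004], 0.96), ([0.543, -0.086, -0.001], 0.91), ([0.713, -0.021, 0.002], 0.82), ([0.639, 0.279, 0.001], 0.75)]
(array([ 0.5398305 , -0.08767622, -0.24008317,  0.40458594]), np.float64(0.010575398815295345))
```

View pics/m5.png

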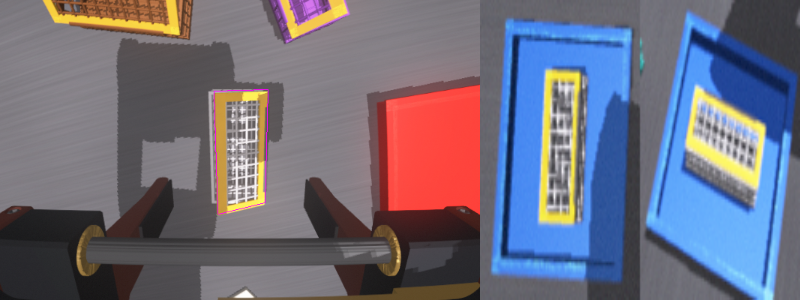

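L sits shut in the blue tray. R fits at (0.540, -0.088), yaw -0.24, with its lid ajar. Now gripping R.

Call:
apply_moves(
  targets=[
    {"x": 0, "y": 0.02, "z": -0.2, "turn": 0, "fingers": 1},
    {"x": 0, "y": 0, "z": -0.25, "turn": 0, "fingers": 1},
    {"x": 0, "y": 0, "z": -0.25, "turn": 0, "fingers": 1},
    {"x": 0, "y": 0, "z": -0.25, "turn": 0, "fingers": 1},
    {"x": 0, "y": 0, "z": -0.2, "turn": 0, "fingers": 1},
    {"x": 0, "y": 0, "z": -0.12, "turn": 0, "fingers": 1},
    {"x": 0, "y": 0, "z": -0.08, "turn": 0, "fingers": 1},
    {"x": 0, "y": 0, "z": 0, "turn": 0, "fingers": 1},
  ],
)

```text
t: 16.5
tcp_pos: [0.5397, -0.0869, 0.0165]
tool_rot: [-3.141, 0.001, -0.239]
contact_force: [0.8, -0.9, -0.0]
opening: 0.999
grip_force: 0.0
```

Call:
apply_moves(
  targets=[
    {"x": 0, "y": 0, "z": 0, "turn": 0, "fingers": -1},
    {"x": 0, "y": 0, "z": 0, "turn": 0, "fingers": -1},
    {"x": 0, "y": 0, "z": 0, "turn": 0, "fingers": -1},
    {"x": 0, "y": 0, "z": 0, "turn": 0, "fingers": -1},
    {"x": 0, "y": 0, "z": 0, "turn": 0, "fingers": -1},
    {"x": 0, "y": 0, "z": 0, "turn": 0, "fingers": -1},
  ],
  squeeze=20,
)

```text
t: 17.1
tcp_pos: [0.5405, -0.0875, 0.0177]
tool_rot: [-3.142, -0.001, -0.239]
contact_force: [-0.9, -1.3, 5.5]
opening: 0.643
grip_force: 20.0
```

Call:
apply_moves(
  targets=[
    {"x": 0, "y": 0, "z": 0.1, "turn": 0, "fingers": -1},
    {"x": 0, "y": 0, "z": 0.2, "turn": 0, "fingers": -1},
    {"x": 0, "y": 0, "z": 0.25, "turn": 0, "fingers": -1},
    {"x": 0, "y": 0, "z": 0.25, "turn": 0, "fingers": -1},
    {"x": -0.05, "y": -0.15, "z": 0.1, "turn": 0.01, "fingers": -1},
    {"x": -0.09, "y": -0.25, "z": 0, "turn": 0.02, "fingers": -1},
    {"x": -0.09, "y": -0.25, "z": 0, "turn": 0.02, "fingers": -1},
    {"x": -0.09, "y": -0.25, "z": 0, "turn": 0.02, "fingers": -1},
    {"x": -0.09, "y": -0.25, "z": 0, "turn": 0.02, "fingers": -1},
    {"x": -0.09, "y": -0.25, "z": 0, "turn": 0.02, "fingers": -1},
  ],
)

```text
t: 18.1
tcp_pos: [0.4889, -0.2276, 0.107]
tool_rot: [-3.141, 0.001, -0.065]
contact_force: [1.5, -0.4, -4.4]
opening: 0.643
grip_force: 20.0
```

Call:
apply_moves(
  targets=[
    {"x": -0.09, "y": -0.25, "z": 0, "turn": 0, "fingers": -1},
    {"x": -0.09, "y": -0.25, "z": 0, "turn": 0, "fingers": -1},
    {"x": -0.09, "y": -0.25, "z": 0, "turn": 0, "fingers": -1},
    {"x": -0.09, "y": -0.25, "z": 0, "turn": 0, "fingers": -1},
    {"x": -0.08, "y": -0.2, "z": 0, "turn": 0, "fingers": -1},
    {"x": 0, "y": -0.03, "z": 0, "turn": 0, "fingers": -1},
    {"x": 0, "y": 0, "z": 0, "turn": 0, "fingers": -1},
    {"x": 0, "y": 0, "z": 0, "turn": 0, "fingers": -1},
  ],
)

```text
t: 18.9
tcp_pos: [0.4459, -0.349, 0.1069]
tool_rot: [-3.14, 0.001, -0.066]
contact_force: [-0.8, 0.5, -4.3]
opening: 0.64
grip_force: 20.0
```

```bash
python3 -c "
from fit import *
wrist('w6')"
```

```text
basket_a [([0.448, -0.345, 0.089], 0.84)]
repair_tray []
stock_tray []
18.9 [ 0.44591451 -0.34902058  0.10688169] [-3.14013661e+00  7.78657521e-04 -6.64767424e-02] [-0.79260479  0.50124463 -4.28325164] 0.6395345236894632
```

View pics/w6.png

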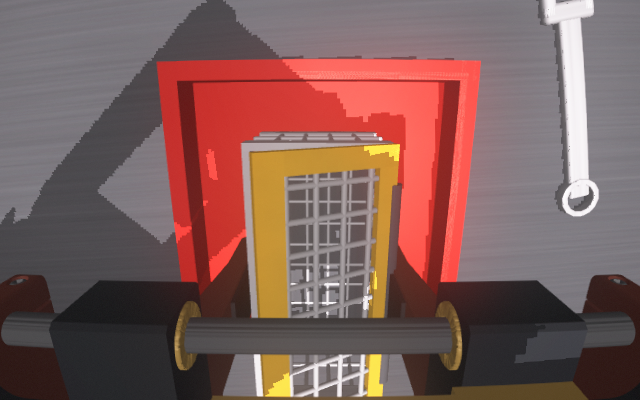

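R hangs centred and square over the red tray, lid ajar. Lowering it.

Call:
apply_moves(
  targets=[
    {"x": 0, "y": 0, "z": -0.2, "turn": 0, "fingers": -1},
    {"x": 0, "y": 0, "z": -0.2, "turn": 0, "fingers": -1},
    {"x": 0, "y": 0, "z": -0.2, "turn": 0, "fingers": -1},
    {"x": 0, "y": 0, "z": -0.12, "turn": 0, "fingers": -1},
    {"x": 0, "y": 0, "z": -0.06, "turn": 0, "fingers": -1},
    {"x": 0, "y": 0, "z": -0.03, "turn": 0, "fingers": -1},
    {"x": 0, "y": 0, "z": -0.015, "turn": 0, "fingers": -1},
    {"x": 0, "y": 0, "z": 0, "turn": 0, "fingers": -1},
  ],
)

```text
t: 19.9
tcp_pos: [0.4465, -0.3506, 0.0251]
tool_rot: [3.141, -0.001, -0.067]
contact_force: [-0.3, -0.0, -3.5]
opening: 0.641
grip_force: 20.0
```

Call:
apply_moves(
  targets=[
    {"x": 0, "y": 0, "z": -0.01, "turn": 0, "fingers": -1},
    {"x": 0, "y": 0, "z": 0, "turn": 0, "fingers": -1},
  ],
)

```text
t: 20.1
tcp_pos: [0.4463, -0.3505, 0.024]
tool_rot: [3.141, -0.001, -0.067]
contact_force: [0.2, -1.5, -3.9]
opening: 0.639
grip_force: 20.0
```

Call:
apply_moves(
  targets=[
    {"x": 0, "y": 0, "z": -0.01, "turn": 0, "fingers": -1},
    {"x": 0, "y": 0, "z": 0, "turn": 0, "fingers": -1},
  ],
)

```text
t: 20.3
tcp_pos: [0.4462, -0.3504, 0.0228]
tool_rot: [3.141, -0.0, -0.067]
contact_force: [-0.4, 0.2, -3.1]
opening: 0.644
grip_force: 20.0
```

Call:
apply_moves(
  targets=[
    {"x": 0, "y": 0, "z": -0.007, "turn": 0, "fingers": -1},
    {"x": 0, "y": 0, "z": 0, "turn": 0, "fingers": -1},
  ],
)

```text
t: 20.5
tcp_pos: [0.4462, -0.3505, 0.0227]
tool_rot: [3.141, -0.0, -0.067]
contact_force: [-2.0, 0.1, 4.3]
opening: 0.647
grip_force: 20.0
```

Call:
apply_moves(
  targets=[
    {"x": 0, "y": 0, "z": 0, "turn": 0, "fingers": 0.8},
    {"x": 0, "y": 0, "z": 0, "turn": 0, "fingers": 0.8},
    {"x": 0, "y": 0, "z": 0, "turn": 0, "fingers": 0.8},
    {"x": 0, "y": 0, "z": 0, "turn": 0, "fingers": 0.8},
    {"x": 0, "y": 0, "z": 0.1, "turn": 0, "fingers": 0.8},
    {"x": 0, "y": 0, "z": 0.2, "turn": 0, "fingers": 0.8},
    {"x": 0, "y": 0, "z": 0.4, "turn": 0, "fingers": 0.8},
    {"x": 0, "y": 0, "z": 0.4, "turn": 0, "fingers": 0.8},
    {"x": 0, "y": 0, "z": 0.4, "turn": 0, "fingers": 0.8},
    {"x": -0.2, "y": 0.3, "z": 0.2, "turn": 0, "fingers": 0.8},
  ],
)

```text
t: 21.5
tcp_pos: [0.43, -0.3249, 0.1968]
tool_rot: [3.134, -0.008, -0.068]
contact_force: [0.7, 0.0, 0.2]
opening: 0.899
grip_force: 0.0
```

```bash
python3 - <<'E'
from fit import *
from workcell import finder
im,K=wrist('w7')
t=eyes.grab_frame("top")[:,:,::-1].copy();print([(np.round(d["position"],3).tolist(),round(d["p"],2)) for d in finder.pinpoint("top","basket_a")])
s=eyes.grab_frame("side")[:,:,::-1].copy()
cv2.imwrite("pics/m7.png",np.hstack([np.vstack([cv2.resize(im,(480,300)),cv2.resize(t,(480,300))]),cv2.resize(np.vstack([s[90:200,310:450],s[275:400,280:420]]),(320,600))]))
E
```

```text
basket_a [([0.446, -0.348, -0.001], 0.7)]
repair_tray []
stock_tray []
21.5 [ 0.42999123 -0.32492823  0.19681437] [ 3.13434499 -0.00820046 -0.06761594] [0.70339735 0.04549025 0.18407418] 0.8985747169462737
[([0.704, -0.178, 0.002], 0.81), ([0.711, -0.021, 0.001], 0.72), ([0.407, 0.313, 0.003], 0.65), ([0.638, 0.279, -0.001], 0.62), ([0.451, -0.348, 0.004], 0.61)]
```

View pics/m7.png

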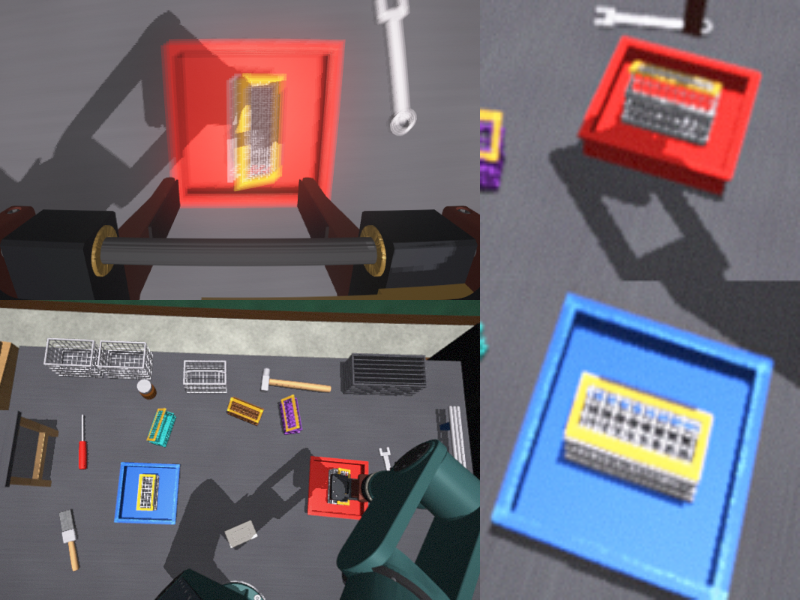

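Both baskets stand upright: the shut one in blue, the ajar one in red. The gripper is clear of both.

Call:
apply_moves(
  targets=[
    {"x": 0, "y": 0, "z": 0, "turn": 0, "fingers": 0.8},
    {"x": 0, "y": 0, "z": 0, "turn": 0, "fingers": 0.8},
  ],
)

```text
t: 22.05
tcp_pos: [0.426, -0.3204, 0.1911]
tool_rot: [-3.141, 0.001, -0.067]
contact_force: [-1.0, -0.4, -0.2]
opening: 0.902
grip_force: 0.0
```

```bash
python3 -c "
from workcell import bot
print(bot.hand_in())"
```

```text
the job is handed in; nothing more can be done
None
```

Handed in at about 22 s: the free-hinged basket is in the blue tray with its lid shut and the seized one is in the red tray, both upright and released, though I pressed the seized lid to about 71 N at the wrist (limit 120 N) instead of about 6 N.

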